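# Open the solder-scrap bin with its hand lever

## Robot

A 6-joint arm with a two-finger parallel gripper is mounted at the origin on the work surface. World frame = base frame: x ahead of the robot, y to its left, z up, the work surface at z = 0. Lengths are in m, angles in rad, forces in N, time in s.
With the tool pointing down it reaches from about 0.225 to 0.875 m from the base axis. Payload 3.4 kg.
Tool frame: the origin (TCP) lies between the finger pads; the fingertips stand 19 mm ahead of it and the grasp point (between the pads) is the TCP; z points along the fingers, y is the line along which they close (so a half turn about z gives the same grasp; the last joint's range is limited). The gripper opens to 85 mm and grips with 20 to 120 N. Pads are 22 mm wide; open, the fingers measure 114 mm over their backs; the gripper's body (76 mm by 85 mm) begins 54 mm behind the grasp point. The pads swing forward as they close: fully open they stand 13 mm farther back than shut.
Start: joints at [-0.121, 0.276, 1.505, -0, 1.361, -0.121], TCP at [0.575, -0, 0.25] pointing down, gripper open.
Joint ranges: [-2.89, 2.89], [-0.75, 2.08], [0.22, 2.7], [-1.18, 4.32], [0.11, 2.71], [-2.7, 2.7]. Speed limits (rad/s): [2.57, 2.57, 3.14, 3.14, 3.14, 3.14].

## Interface

Orientations are given as a unit quaternion [w, x, y, z].
In Python, from rig import get_state, imaging, ticket gives the robot as it stands. The module is installed in compiled form; this text tells all that it offers.
- The arm moves only by the shell command python3 -m inch 'ROWS' [FORCE]. ROWS is JSON, a list of rows, each an object with "claw": the opening, from -1 (shut) to 1 (fully open); "travel": the shift along the world's x, y, z in units of 200 mm (1.0 is 200 mm), a list of three; "turn": the turn about the world's z in units of 180 degrees (1.0 is 180 degrees). A call has 1 to 5 rows; each row is the pose to reach, as a shift and turn from the pose commanded when the call began, turning the shorter way round; what a row does not reach only later rows make up. A row lasts 1/10 s, in which the tool goes at most 50 mm and 8.59 degrees, less where a joint would pass 70% of its speed; a pose out of reach is approached as far as the arm can. A call with a number of a shift or a turn outside -1 to 1 is refused whole. A call with a gripper value outside its range is refused whole. The fingers move at their own pace and stop on an object; FORCE is the grip in N (left out, the last holds). Time passes only in rows, so rows that repeat a pose let the fingers close. It gives the time, the measured TCP pose, the force, the opening and the grip force at its end, in the units of the state.
- get_state(): the state, without advancing time (a new reading comes with each control period).
- imaging.get_image(name): name is "scene" or "side" or "wrist"; returns the picture (384x512x3 uint8, red, green, blue); there is no depth.
- imaging.camera_params(name): a dict with "camera_matrix" (3x3 intrinsics, pixels), "cam_to_world" (4x4, takes a point from camera to world coordinates); the wrist camera has in their place "T_tool_cam" (4x4, takes a point from camera to tool coordinates, whose origin is the TCP and whose axes are the flange's). Camera axes: x right, y down, z forward; pixel columns grow to the right and rows downward; lengths in m; the calibration is good to about 2 mm. A picture is of the moment at which its call begins: read the wrist's pose just before it. camera_params takes no time and is no camera call.
- ticket.sign_off(): hands the job in; it is judged then, once.
The state is a dict: "clock": time; "qpos": joint angles; "qd": joint speeds; "effort": joint torques, N m; "position": TCP position; "ee_rot": TCP orientation; "contact_force": force on the tool from outside, world axes, zero at the start; "moment": the same for the moment, N m; "width": finger opening in m; "gripper_force": force on a finger pad.
Only numpy, scipy, OpenCV 4.12 (cv2) and the standard library are available. Lean on these libraries where they do the work, as an engineer would, in place of code of your own. Each camera call takes 0.05 s, during which the arm holds its last target. There are 200 camera calls.

## Task

Someone left the flux tin standing on the steel flap of the scrap bin. Without picking it up, push it across onto the side shelf so that it stands upright wholly on the shelf, clear of the flap; then press the red pad of the lever down as far as it goes, so that the lever raises the flap, and finish while still holding it down with the flap fully raised. Do not raise the flap directly, do not lift the lever out of its cradle, and leave the other things on the table where they are.

Things in the scene. Friction and masses are not known exactly. Their poses are not given: they have to be found in the camera images.
- bin: Blue steel scrap bin fixed to the table, with lever stand and side shelf. Origin on the table under the bin's centre, z up; x points from its front (robot side) to its hinge at the back, y points to the side shelf; the lever is on the -y side. Bin 170 mm along x, 130 mm along y; flap top 120 mm above the table when shut.
- flap: Heavy steel lid (about 2.2 kg), plate 166 x 130 x 10 mm, yellow strip at the front edge. Origin on the hinge line at the back, 115 mm up; bin axes when shut. Plate at x -170 to -4, y -65 to 65, top z 5 mm. The front edge swings up; tilt of its z axis = opening (0 shut, about 0.67 rad with lever on its stop). A lug on its -y side lies on the lever's short end; falls shut when let go.
- lever: Loose dark steel bar 20 x 10 mm, its brass cross pin lying in an open-topped cradle. Origin at the pin; bin axes at the start, the bar then rising 0.20 rad toward its long end (-x, robot side, 185 mm from the pin); short end 60 mm to +x, under the flap's lug. Pressed at the pad with up to 20 N (less near the end), it turns about y by 0.60 rad, the long end sinking to a hard stop; rises again when let go.
- pad (a point): Centre of the top face of the red pad (48 mm along the bar, 40 mm wide) on the lever's long end; 163 mm along the bar from the pin and 17 mm above the bar's axis. About 157 mm above the table at rest, and about 60 mm with the lever on its stop. Its axes are the lever's.
- cradle (a point): Where the lever's pin belongs: the middle of the slotted cradle, 108 mm above the table, bin axes.
- tin: Round steel flux tin with a green lid, 56 mm across and 42 mm high, about 160 g, standing on the flap at the start. Origin at the centre of its underside, z up.
- shelf (a point): Middle of the side shelf's top, 118.5 mm above the table (1.5 mm below the flap's top), bin axes. Clear top: y -55 to +55 mm (3 mm gap to the flap's +y edge), x -65 to +65 mm. A 12 mm high rim along the outer (+y) edge, an 8 mm one along the back (+x); front open.
- spool: Bystander, loose: solder spool standing upright with orange flanges, 54 mm across, 42 mm high, origin under its centre.
- cutters: Bystander, loose: side cutters lying flat, red handles, about 120 mm long, 12 mm thick, origin under the pivot.
- iron_stand: Bystander, loose: soldering-iron stand, black base 110 x 75 mm with a steel spring and an iron leaning in it, about 200 mm tall, origin under the base.
- bottle: Bystander, loose: amber bottle with a black cap, 52 mm across, 120 mm high, origin under its centre.
- mug: Bystander, loose: blue mug, 76 mm across, 90 mm high, origin under its centre.
- screwdriver: Bystander, loose: screwdriver lying on the table, origin under it.
- board: Bystander, loose: green circuit board, 80 x 60 mm, about 14 mm high with its parts, origin under its centre.

How it is judged:
On the way, in this order (a step that is already met when the one before it is completed fails the run):
1. the tin stands upright wholly on the side shelf, while the flap is shut (y of tin in the frame of shelf between -0.026 and 0.04 m and x of tin in the frame of shelf between -0.06 and 0.06 m and z of tin in the frame of shelf between -0.006 and 0.006 m and angle between tin's own z axis and vertical below 0.1 rad and linear speed of tin below 0.02 m/s and angle between flap's own z axis and vertical below 0.06 rad), for 0.2 s.
2. the lever, pressed by the fingers, holds the flap fully raised (angle between flap's own z axis and vertical above 0.58 rad and contact force between the fingers and lever above 1 N and contact force between each of the arm, the fingers and flap below 0.5 N), for 0.5 s.
At the end, for the whole second after the job is handed in: The flap is still and open at least 0.58 rad, held by the lever alone, which the fingers press with over 1 N and whose pin is within 10 mm of its place; the tin is upright and at rest on the side shelf, its base wholly off the flap (at most 26 mm from mid-shelf that way), untouched (all of step 2 and y of tin in the frame of shelf between -0.026 and 0.04 m and x of tin in the frame of shelf between -0.06 and 0.06 m and z of tin in the frame of shelf between -0.006 and 0.006 m and angle between tin's own z axis and vertical below 0.1 rad and linear speed of tin below 0.02 m/s and angular speed of flap below 0.1 rad/s and distance between lever and cradle below 0.01 m and contact force between the fingers and tin below 0.3 N); the arm keeps its last pose, push and grip.
It fails at once if the tin is lifted more than 20 mm, tipped over or dropped (z of tin in the frame of shelf above 0.0215 m or angle between tin's own z axis and vertical above 0.5 rad or z of tin in the frame of shelf below -0.02 m).
It fails at once if the flap is raised while the tin is not wholly on the shelf (angle between flap's own z axis and vertical above 0.12 rad and not (y of tin in the frame of shelf between -0.026 and 0.04 m and x of tin in the frame of shelf between -0.06 and 0.06 m)).
It fails at once if the robot raises the flap directly (angle between flap's own z axis and vertical above 0.08 rad and contact force between any of the fingers, the arm and flap above 2 N).
It fails at once if the lever is lifted out of its cradle (distance between lever and cradle above 0.015 m).
It fails at once if another thing on the table is moved more than 30 mm (distance of any of spool, cutters, iron_stand, bottle, mug, screwdriver, board from where it was at the start of the episode above 0.03 m).
It also fails if it takes over 51 s, if anything falls off the work surface, if the arm or the gripper's body presses on something with over 40 N, if the wrist force passes 120 N, or if a joint passes its speed limit or range.

## Working session

There is one attempt and no reset: what is moved stays moved. The work goes in short steps, Python scripts to look and compute and a shell command to move; the robot and the scene stay as the last step left them, time stands still between calls to the robot, and variables do not carry over. Pictures are saved under pics/ and viewed, at most 10 in all, crops included, and the job is handed in when it is done.

```bash
mkdir -p pics
python3 - <<'E'
from rig import get_state, imaging
import cv2,numpy as np
s=get_state();print(s['clock'],s['position'],s['ee_rot'],s['width'])
for n in('scene','side'):
    im=imaging.get_image(n);cv2.imwrite(f'pics/{n}0.png',cv2.cvtColor(im,cv2.COLOR_RGB2BGR))
    p=imaging.camera_params(n);print(n,np.round(p['camera_matrix'],1).tolist(),np.round(p['cam_to_world'],3).tolist())
E
```

```text
0.0 [5.74506342e-01 3.97964913e-05 2.49435030e-01] [-7.20887674e-04  7.07115084e-01  7.07097890e-01 -5.58270663e-04] 0.08519776454723882
scene [[377.9, 0.0, 257.9], [0.0, 377.9, 199.1], [0.0, 0.0, 1.0]] [[0.894, 0.375, -0.246, 0.92], [0.448, -0.736, 0.508, -0.625], [0.009, -0.564, -0.825, 1.141], [0.0, 0.0, 0.0, 1.0]]
side [[460.7, 0.0, 249.5], [0.0, 460.7, 187.8], [0.0, 0.0, 1.0]] [[-0.984, -0.111, 0.141, 0.433], [-0.179, 0.538, -0.823, 1.077], [0.016, -0.835, -0.55, 0.845], [0.0, 0.0, 0.0, 1.0]]
```

View pics/scene0.png

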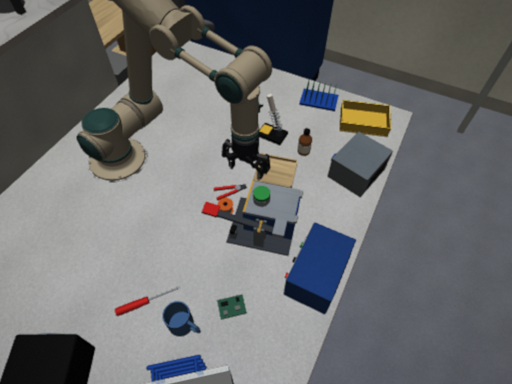

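View pics/side0.png

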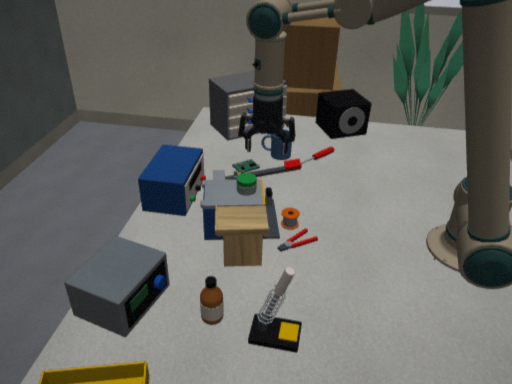

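The bin is ahead and to the right. In the scene view the tin is at about (262,194), the pad at (211,210). In the side view the tin is at (247,180), the pad at (292,165). I'll zoom in.

Run:
```python
import cv2
a=cv2.imread('pics/scene0.png')[145:257,195:315];b=cv2.imread('pics/side0.png')[150:262,190:310]
f=lambda i:cv2.resize(i,None,fx=5,fy=5,interpolation=cv2.INTER_CUBIC)
cv2.imwrite('pics/sc.png',f(a));cv2.imwrite('pics/si.png',f(b))
```

```text
(no output)
```

View pics/sc.png

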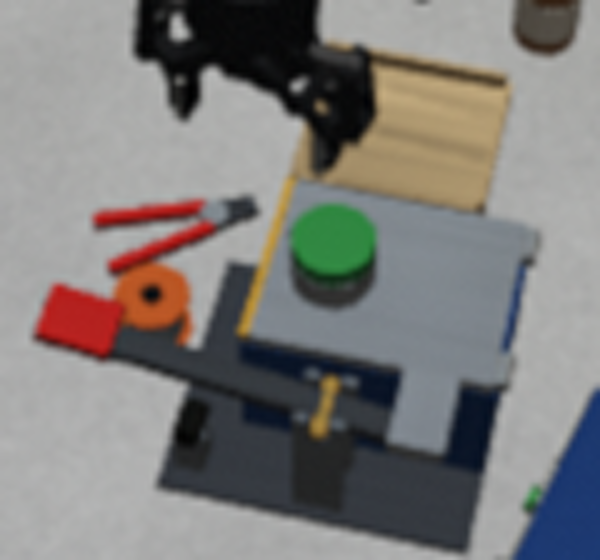

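View pics/si.png

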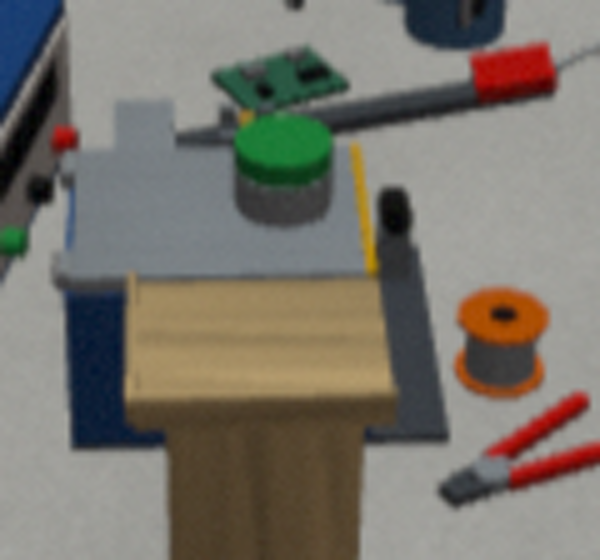

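```bash
cat > h.py <<'E'
import numpy as np
from rig import imaging
def ray(n,u,v,z):
    p=imaging.camera_params(n);T=np.array(p['cam_to_world']);d=T[:3,:3]@np.linalg.solve(p['camera_matrix'],[u,v,1.])
    o=T[:3,3];return (o+d*(z-o[2])/d[2])
E
python3 - <<'E'
from h import *
S=lambda x,y,z:np.round(ray('scene',x/5+194.6,y/5+144.6,z),4)
D=lambda x,y,z:np.round(ray('side',x/5+189.6,y/5+149.6,z),4)
print('tin',S(334,240,.162),D(284,143,.162))
a,b=S(243,335,.12),S(292,180,.12);c,d=D(356,143,.12),D(374,272,.12)
print('front -y,+y',a,b,c,d,[np.linalg.norm(q) for q in(a-b,c-d)],[np.degrees(np.arctan2(-(q[0]),q[1])) for q in(b-a,d-c)])
print('pad',S(80,319,.157),D(512,62,.157))
print('shelf',[S(*p,.1185) for p in[(505,90),(484,205)]],[D(*p,.1185) for p in[(135,280),(380,280),(393,392),(126,398)]])
print('spool',S(152,292,.042),D(503,310,.042))
E
```

```text
tin [0.6267 0.0045 0.162 ] [0.6252 0.0081 0.162 ]
front -y,+y [ 0.5953 -0.0617  0.12  ] [0.5667 0.0633 0.12  ] [ 0.5954 -0.0663  0.12  ] [0.5649 0.062  0.12  ] [np.float64(0.12823010566945658), np.float64(0.13187547156313795)] [np.float64(12.887446882739487), np.float64(13.372371374252582)]
pad [ 0.5116 -0.1175  0.157 ] [ 0.5104 -0.1163  0.157 ]
shelf [array([0.6635, 0.203 , 0.1185]), array([0.6908, 0.1042, 0.1185])] [array([0.6908, 0.0932, 0.1185]), array([0.5608, 0.0666, 0.1185]), array([0.5397, 0.1619, 0.1185]), array([0.671 , 0.1934, 0.1185])]
spool [ 0.4971 -0.016   0.042 ] [ 0.4986 -0.0243  0.042 ]
```

Bin yaw is about 13°, and pushing along bin +y (world −0.225, 0.974) puts the tin at a good spot on the shelf. I'll make a V-notch with the half-open fingers and come down on the tin's −y side.

```bash
python3 -m inch '[{"claw":-0.06,"travel":[0.16,-0.11,0],"turn":0.04},{"claw":-0.06,"travel":[0.315,-0.22,0],"turn":0.072},{"claw":-0.06,"travel":[0.315,-0.22,0],"turn":0.072},{"claw":-0.06,"travel":[0.315,-0.22,-0.2],"turn":0.072},{"claw":-0.06,"travel":[0.315,-0.22,-0.4],"turn":0.072}]' 20
python3 -m inch '[{"claw":-0.06,"travel":[0,0,0],"turn":0},{"claw":-0.06,"travel":[0,0,-0.1],"turn":0},{"claw":-0.06,"travel":[0,0,-0.1],"turn":0}]'
python3 - <<'E'
from rig import imaging
import cv2,numpy as np
a=imaging.get_image('scene')[145:257,195:315];b=imaging.get_image('side')[150:262,190:310]
f=lambda i:cv2.resize(i,(400,373),interpolation=cv2.INTER_CUBIC)
cv2.imwrite('pics/p1.png',cv2.cvtColor(np.hstack([f(a),f(b)]),cv2.COLOR_RGB2BGR))
E
```

```text
clock: 0.6
position: [0.6386, -0.0441, 0.1702]
ee_rot: [0.001, 0.623, 0.782, 0.001]
contact_force: [0.1, 0.7, -0.3]
width: 0.0401
gripper_force: 0.0
clock: 0.9
position: [0.6368, -0.0436, 0.1495]
ee_rot: [-0.002, 0.623, 0.782, -0.001]
contact_force: [0.5, 0.4, -0.2]
width: 0.0401
gripper_force: 0.0
```

View pics/p1.png

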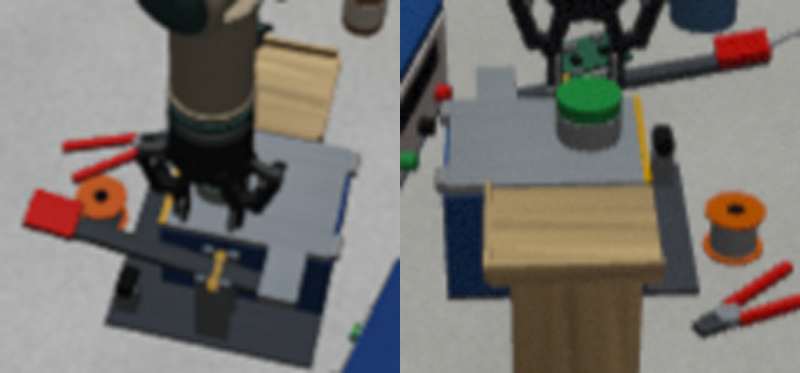

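The fingers are down on the flap, symmetric behind the tin. Now I push slowly along bin +y.

```bash
python3 -m inch '[{"claw":-0.06,"travel":[-0.018,0.078,-0.02],"turn":0},{"claw":-0.06,"travel":[-0.036,0.156,-0.02],"turn":0},{"claw":-0.06,"travel":[-0.054,0.234,-0.02],"turn":0},{"claw":-0.06,"travel":[-0.072,0.312,-0.02],"turn":0},{"claw":-0.06,"travel":[-0.090,0.390,-0.02],"turn":0}]'
python3 -m inch '[{"claw":-0.06,"travel":[-0.016,0.068,0],"turn":0},{"claw":-0.06,"travel":[-0.031,0.136,0],"turn":0},{"claw":-0.06,"travel":[-0.045,0.195,0],"turn":0},{"claw":-0.06,"travel":[-0.056,0.244,0],"turn":0},{"claw":-0.06,"travel":[-0.056,0.244,0],"turn":0}]'
python3 - <<'E'
from rig import imaging
import cv2,numpy as np
b=imaging.get_image('side')[150:262,190:310]
f=lambda i:cv2.resize(i,None,fx=5,fy=5,interpolation=cv2.INTER_CUBIC)
cv2.imwrite('pics/p2.png',cv2.cvtColor(f(b),cv2.COLOR_RGB2BGR))
E
```

```text
clock: 1.5
position: [0.6201, 0.0353, 0.1472]
ee_rot: [0.001, 0.622, 0.783, 0.0]
contact_force: [1.2, -3.2, 2.5]
width: 0.0402
gripper_force: 1.7
clock: 2.0
position: [0.6077, 0.0848, 0.1457]
ee_rot: [-0.001, 0.622, 0.783, -0.0]
contact_force: [0.4, 0.6, 0.3]
width: 0.0399
gripper_force: 0.0
```

View pics/p2.png

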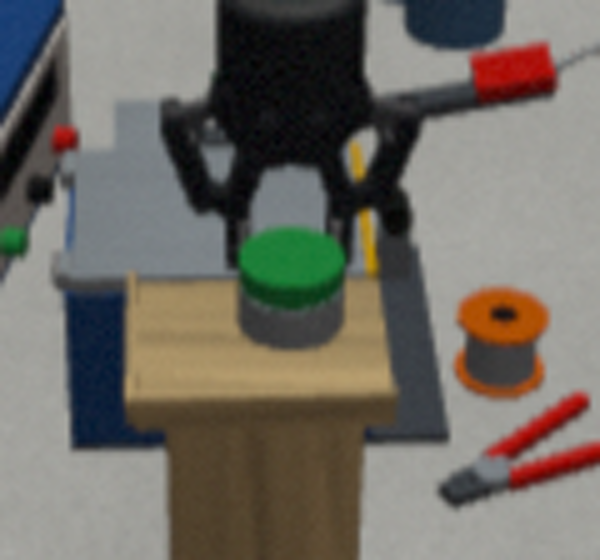

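The tin is upright on the shelf, with its lid centre at crop (291,259). I'll check its position and nudge it further in.

```bash
python3 - <<'E'
from h import *
p=ray('side',291/5+189.6,259/5+149.6,.1605)[:2];r=p-[.6635,.0184]
print(p,r@[.974,.225]+.024,r@[-.225,.974]-.123)
E
python3 -m inch '[{"claw":-0.06,"travel":[-0.011,0.049,0],"turn":0},{"claw":-0.06,"travel":[-0.018,0.078,0],"turn":0},{"claw":-0.06,"travel":[-0.018,0.078,0],"turn":0},{"claw":-0.06,"travel":[0.004,-0.02,0],"turn":0},{"claw":-0.06,"travel":[0.026,-0.11,0],"turn":0}]'
python3 -m inch '[{"claw":-0.06,"travel":[0,0,0.2],"turn":0},{"claw":-0.06,"travel":[0,0,0.4],"turn":0},{"claw":-0.5,"travel":[0,0,0.5],"turn":0},{"claw":-1,"travel":[0,0,0.5],"turn":0},{"claw":-1,"travel":[0,0,0.5],"turn":0}]'
python3 - <<'E'
from rig import imaging
import cv2,numpy as np
b=imaging.get_image('side')[150:262,190:310]
f=lambda i:cv2.resize(i,None,fx=5,fy=5,interpolation=cv2.INTER_CUBIC)
cv2.imwrite('pics/p3.png',cv2.cvtColor(f(b),cv2.COLOR_RGB2BGR))
E
```

```text
[0.60136427 0.11583178] -0.014598050491223931 -0.01412090245469004
clock: 2.55
position: [0.6142, 0.0605, 0.1464]
ee_rot: [0.0, 0.622, 0.783, 0.0]
contact_force: [0.3, 0.2, -0.8]
width: 0.0404
gripper_force: 0.0
clock: 3.05
position: [0.6139, 0.0602, 0.2461]
ee_rot: [-0.0, 0.623, 0.782, 0.0]
contact_force: [-0.0, -0.2, -0.8]
width: -0.0001
gripper_force: 0.0
```

View pics/p3.png

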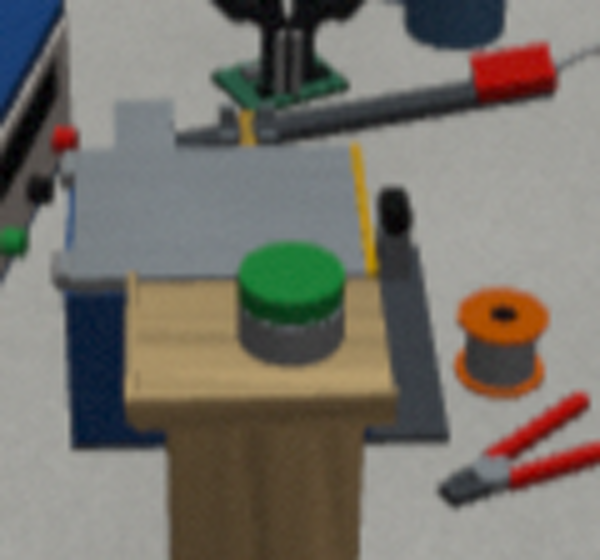

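The tin stands mid-shelf, lid centre at crop (291,274), and the fingers are shut. Next I go above the pad.

```bash
python3 -m inch '[{"claw":-1,"travel":[-0.12,-0.22,0],"turn":0},{"claw":-1,"travel":[-0.25,-0.44,0],"turn":0},{"claw":-1,"travel":[-0.38,-0.66,0],"turn":0},{"claw":-1,"travel":[-0.515,-0.886,0],"turn":0},{"claw":-1,"travel":[-0.515,-0.886,0],"turn":0}]'
python3 -m inch '[{"claw":-1,"travel":[0,0,-0.15],"turn":0},{"claw":-1,"travel":[0,0,-0.28],"turn":0},{"claw":-1,"travel":[0,0,-0.28],"turn":0}]'
python3 - <<'E'
from rig import imaging
import cv2,numpy as np
a=imaging.get_image('scene')[145:257,195:315];b=imaging.get_image('side')[150:262,190:310]
f=lambda i:cv2.resize(i,(400,373),interpolation=cv2.INTER_CUBIC)
cv2.imwrite('pics/p4.png',cv2.cvtColor(np.hstack([f(a),f(b)]),cv2.COLOR_RGB2BGR))
E
```

```text
clock: 3.6
position: [0.5072, -0.1202, 0.2444]
ee_rot: [-0.002, 0.625, 0.781, -0.002]
contact_force: [0.5, 0.3, 0.1]
width: 0.0002
gripper_force: 0.0
clock: 3.9
position: [0.5079, -0.115, 0.1858]
ee_rot: [-0.005, 0.623, 0.782, -0.001]
contact_force: [-0.4, 0.0, 0.1]
width: 0.0
gripper_force: 0.0
```

View pics/p4.png

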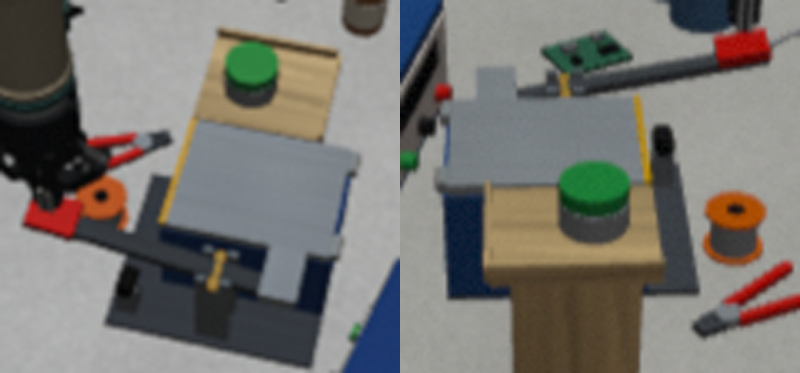

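The closed tips are about 10 mm above the pad, laterally on it. Pressing down.

```bash
python3 -m inch '[{"claw":-1,"travel":[0,0,-0.06],"turn":0},{"claw":-1,"travel":[0,0,-0.12],"turn":0},{"claw":-1,"travel":[0,0,-0.18],"turn":0},{"claw":-1,"travel":[0,0,-0.24],"turn":0},{"claw":-1,"travel":[0,0,-0.28],"turn":0}]'
python3 -m inch '[{"claw":-1,"travel":[0,0,-0.06],"turn":0},{"claw":-1,"travel":[0,0,-0.11],"turn":0},{"claw":-1,"travel":[0,0,-0.16],"turn":0},{"claw":-1,"travel":[0,0,-0.21],"turn":0},{"claw":-1,"travel":[0,0,-0.22],"turn":0}]'
```

```text
clock: 4.5
position: [0.507, -0.1173, 0.1352]
ee_rot: [-0.002, 0.622, 0.783, -0.004]
contact_force: [-12.3, -3.5, 18.8]
width: 0.0002
gripper_force: 9.6
clock: 5.0
position: [0.5101, -0.1167, 0.0907]
ee_rot: [-0.0, 0.622, 0.783, -0.001]
contact_force: [-4.0, -2.0, 10.4]
width: 0.0001
gripper_force: 6.1
```

```bash
python3 -m inch '[{"claw":-1,"travel":[0,0,-0.03],"turn":0},{"claw":-1,"travel":[0,0,-0.05],"turn":0},{"claw":-1,"travel":[0,0,-0.06],"turn":0},{"claw":-1,"travel":[0,0,-0.07],"turn":0},{"claw":-1,"travel":[0,0,-0.07],"turn":0}]'
```

```text
clock: 5.5
position: [0.5132, -0.1167, 0.0787]
ee_rot: [0.003, 0.623, 0.782, 0.001]
contact_force: [-1.6, 0.3, 14.1]
width: -0.0001
gripper_force: 6.4
```

```bash
python3 -m inch '[{"claw":-1,"travel":[0,0,-0.01],"turn":0},{"claw":-1,"travel":[0,0,-0.02],"turn":0},{"claw":-1,"travel":[0,0,-0.02],"turn":0},{"claw":-1,"travel":[0,0,-0.02],"turn":0}]'
python3 - <<'E'
from rig import imaging
import cv2,numpy as np
a=imaging.get_image('scene')[145:257,195:315];b=imaging.get_image('side')[150:262,190:310]
f=lambda i:cv2.resize(i,(400,373),interpolation=cv2.INTER_CUBIC)
cv2.imwrite('pics/p5.png',cv2.cvtColor(np.hstack([f(a),f(b)]),cv2.COLOR_RGB2BGR))
E
```

```text
clock: 5.9
position: [0.5135, -0.1168, 0.0778]
ee_rot: [0.004, 0.623, 0.783, 0.001]
contact_force: [-6.4, 2.8, 34.3]
width: 0.0001
gripper_force: 17.1
```

View pics/p5.png

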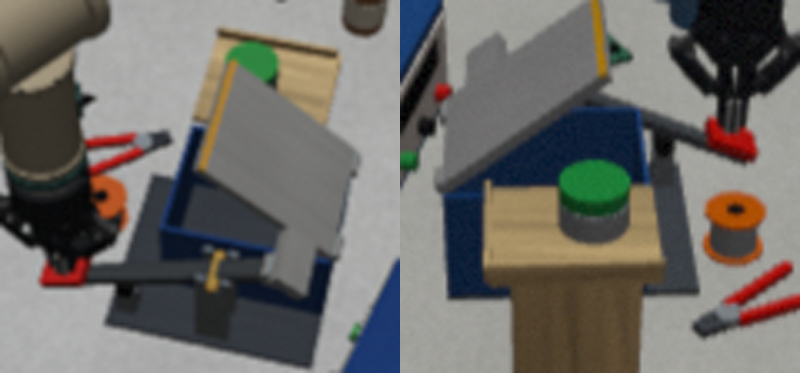

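The lever is on its stop (34 N), the flap is fully raised, the tin is untouched on the shelf, and the pin is in the cradle. I'll hold briefly and hand in.

```bash
python3 -m inch '[{"claw":-1,"travel":[0,0,0],"turn":0},{"claw":-1,"travel":[0,0,0],"turn":0},{"claw":-1,"travel":[0,0,0],"turn":0},{"claw":-1,"travel":[0,0,0],"turn":0},{"claw":-1,"travel":[0,0,0],"turn":0}]'
python3 -c "
from rig import ticket;print(ticket.sign_off())"
```

```text
clock: 6.5
position: [0.5135, -0.1168, 0.0778]
ee_rot: [0.004, 0.623, 0.783, 0.001]
contact_force: [-5.8, 2.9, 35.1]
width: -0.0002
gripper_force: 17.0
the job is handed in; nothing more can be done
None
```

I handed the job in at 6.5 s: the tin stands upright near the middle of the side shelf, and the fingers hold the lever on its stop at about 35 N with the flap fully raised; sign-off gave no verdict.

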